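Lock the boom shaft with its hitch pin

ROBOT

A 6-joint arm with a two-finger parallel gripper is mounted at the origin on the work surface; the furniture and walls round the work are solid. World frame = base frame: x ahead of the robot, y to its left, z up, the work surface at z = 0. Lengths are in m, angles in rad, forces in N, time in s.
With the tool pointing down it reaches from about 0.275 to 0.725 m from the base axis. Payload 5.6 kg.
Tool frame: the origin (TCP) lies midway between the tips of the shut fingers; the grasp point (between the pads) lies 19 mm behind it (r.hold_point_z is the distance from the TCP to the grasp point, in m); z points along the fingers, y is the line along which they close (so a half turn about z gives the same grasp; the last joint's range is limited). The gripper opens to 85 mm and grips with 20 to 120 N. Pads are 22 mm wide; open, the fingers measure 114 mm over their backs; the gripper's body (76 mm by 85 mm) begins 54 mm behind the grasp point. The pads swing forward as they close: fully open they stand 13 mm farther back than shut.
Start: joints at [-0.967, 0.255, 0.108, 0, -1.424, -0.285], TCP at [0.172, -0.522, 0.231] pointing down, gripper open.
Joint ranges: [-2.95, 2.95], [-1.21, 1.97], [-1.09, 1.5], [-2.87, 1.71], [-2.94, -0.07], [-3.05, 3.05]. Speed limits (rad/s): [2.57, 2.57, 3.14, 3.14, 3.14, 3.14].

INTERFACE

Orientations are given as [roll, pitch, yaw] about the fixed x, y, z axes, in that order (R = Rz(yaw) Ry(pitch) Rx(roll)).
In Python, from cell import sensors, optics, r gives the robot as it stands.
- The arm moves only by the tool step_arm, never from a script. Its argument "plan" is a list of rows, each an object with "delta_pos": the shift along the tool's x, y, z in units of 25 mm (1.0 is 25 mm), a list of three; "rot": the turn, a rotation vector about the tool's x, y, z in rad, a list of three; "fingers": the opening, from 0 (shut) to 1 (fully open). In form: [{"delta_pos": [dx, dy, dz], "rot": [wx, wy, wz], "fingers": fingers}, ...]. A call has exactly 8 rows; each row shifts and turns the commanded pose from where the row before left it, along the tool's axes as they then stand; what a row does not reach is not made up. A row lasts 1/8 s, in which the tool goes at most 62.5 mm and 10.7 degrees, less where a joint would pass 70% of its speed; a pose out of reach is approached as far as the arm can. A call is refused whole if a number of a shift passes 1 or a number of a turn 0.188, either way. A call with a gripper value outside its range is refused whole. The fingers move at their own pace and stop on an object; the grip force is fixed at half the most. Time passes only in rows, so rows that do not move let the fingers close, or fill a call up. It gives the time, the measured TCP pose, the force, the opening and the grip force at its end, in the units of the state.
- sensors.get_state(): the state, without advancing time (a new reading comes with each control period).
- optics.grab_frame(name): name is "scene" or "top" or "wrist"; returns a dict with "image" (400x640x3 uint8, blue, green, red), "z_map" (400x640 float32, m along the optical axis (not along the pixel's ray), 0 where there is no reading), "intrinsics" (3x3 intrinsics, pixels), "R" (3x3) and "t" (3): a world point X has camera coordinates R X + t; the wrist camera has in their place "mount" (4x4, takes a point from camera to tool coordinates, whose origin is the TCP and whose axes are the flange's). Camera axes: x right, y down, z forward; pixel columns grow to the right and rows downward; lengths in m; the calibration is good to about 2 mm. A picture is of the moment at which its call begins: read the wrist's pose just before it.
- r.close_job(): hands the job in; it is judged then, once.
The state is a dict: "clock": time; "joint_positions": joint angles; "joint_vel": joint speeds; "tau": joint torques, N m; "tcp_pos": TCP position; "tool_rot": TCP orientation; "force": force on the tool from outside, world axes, zero at the start; "torque": the same for the moment, N m; "grip_width": finger opening in m; "grip_force": force on a finger pad.
Only numpy, scipy, OpenCV 4.12 (cv2) and the standard library are available. Lean on these libraries where they do the work, as an engineer would, in place of code of your own. Each camera call takes 0.05 s, during which the arm holds its last target. There are 200 camera calls.

TASK

Lock the boom shaft: take the hitch pin out of its parking block, feel for the cross hole near the shaft's end and push the pin straight down through it until its shoulder sits on the shaft, with its wire loop pointing out past the shaft's end. Then swing the sprung loop down over the shaft's end until it snaps home underneath, and let go. Feel your way and do not force anything (never push with more than 30 N), and do not disturb the vial or the film roll.

Things in the scene. Friction and masses are not known exactly. Their poses are not given: they have to be found in the camera images.
- bracket: Fixed grey boom bracket with a horizontal square steel shaft, 20 x 20 mm, whose nose points along the bracket's -x (roughly at the robot). Origin on the worktop under the middle position of the shaft's cross hole; z up. Shaft axis at z = 75 mm, top face 85, underside 65. Base plate x = -4 to 112 mm, 84 mm wide, 10 mm thick; above it there is free space around and under the shaft's front part
- hole_middle (a point): On the shaft's top face: MIDDLE position of the vertical cross hole (10 mm diameter, right through). Axes as the bracket's. The shaft is clamped at an unmeasured extension: the true hole lies -7 to +7 mm from here along the bracket's x, at y = 0; find it by touch or sight. The nose ends 20 mm in front (-x) of the true hole, rounded 7 mm above and below. The shaft slips lengthwise only at over 25 N
- post_top (a point): Centre of the top, 94 mm above the worktop, of the grey post that holds the shaft: 40 mm (bracket x = 34 to 74 mm) by 44 mm, with a black clamp knob on its +y side reaching to y = 47 mm
- pin_block: Fixed aluminium parking block, 40 x 40 x 40 mm on a grey foot 60 x 56 x 6 mm, with a vertical 11.5 mm hole in its middle in which the pin stands at first. Origin at the centre of the underside, z up
- hitch_pin: Loose steel hitch pin, about 0.11 kg, upright. Origin on its axis at the underside of its shoulder (18 mm diameter), z up. Its open loop sticks out along its -x; for the loop to pass over the nose the pin's x must point as the bracket's x. Shank 8.5 mm diameter, 29 mm long. Home in the shaft: origin level with the shaft's top face, 85 mm above the worktop
- pin_grip (a point): Centre of the pin's square steel grip, 16 x 16 mm (sides along the pin's x and y), 30 mm above the pin's origin; the grip reaches from 13 to 47 mm above the origin. Hold it from above with the fingertips no lower than 13 mm, clear of the loop's hinge (6 mm)
- pin_tip (a point): Lower end of the pin's shank, 29 mm below the pin's origin; the last 3.5 mm taper to 4.4 mm diameter, so that it slips into the hole when within about 2 mm of its centre
- loop (a joint): Angle of the wire loop about its hinge (along the pin's y, 6 mm above its origin), rad: 0 = straight out along -x, growing downwards, range -0.3 to 1.34; friction of 0.01 N m keeps it where left. From about 0.75 the bar touches the nose and must be stretched about 2.5 mm against springs (2.2 N/mm along the legs), hardest near 0.97; beyond it snaps under the shaft and rests at 1.2 to 1.34
- loop_bar (a point): Middle of the loop's cross bar, 29.5 mm from the hinge. The loop is a U of 4 mm round wire, its two legs at the pin's y = -16 and +16 mm (centre lines), so they pass outside the shaft (y = -10 to +10 mm). Fingers on either side of the shaft can press the legs down past the nose (pushing flat against its face only jams), then push them in towards the pin
- vial: Small upright glass vial with a cap, 26 mm in diameter, 54 mm high, loose; origin at the centre of its underside. Leave it where it stands
- film_roll: White roll of film standing on end, 52 mm in diameter, 50 mm high, loose; origin at the centre of its underside. Leave it where it stands
Things that resemble listed ones, but are neither listed nor needed, are in the scene too. Leave any yellow look-alike of the hitch_pin alone.

How it is judged:
By the outcome, as a careful person would: the job done as asked, in the order asked, and still so for the second after the job is handed in, with the robot touching nothing.
It also fails if it takes over 54 s, if anything falls off the work surface, if the arm or the gripper's body presses on something with over 40 N, if the wrist force passes 120 N, or if a joint passes its speed limit or range.

## Working session

There is one attempt and no reset: what is moved stays moved. The work goes in short steps, Python scripts to look and compute and a tool call to move; the robot and the scene stay as the last step left them, time stands still between calls to the robot, and variables do not carry over. Pictures are saved under pics/ and viewed, at most 10 in all, crops included, and the job is handed in when it is done.

Besides the shell and the picture viewer there is one more tool, called after "Call:" in YAML: its name, and indented under it one key for each argument. step_arm: Moves the arm, as the interface text tells. Its arguments: {"type":"object","properties":{"plan":{"type":"array"}},"required":["plan"]}

```bash
ls; mkdir -p pics; cat > h.py <<'E'
import numpy as np, cv2
from scipy.spatial.transform import Rotation as Ro
from cell import sensors, optics, r
def rot(e): return Ro.from_euler('xyz',e).as_matrix()
def cloud(f,st=None):
    K=f["intrinsics"];z=f["z_map"];v,u=np.indices(z.shape)
    P=np.stack([(u-K[0,2])*z/K[0,0],(v-K[1,2])*z/K[1,1],z],-1)
    if "R" in f: W=(P-f["t"])@f["R"]
    else:
        M=f["mount"];P=P@M[:3,:3].T+M[:3,3]
        W=P@rot(st["tool_rot"]).T+np.array(st["tcp_pos"])
    W[z<=0]=np.nan
    return W
E
cat > a.py <<'E'
from h import *
print(sensors.get_state(), r.hold_point_z)
fs=[optics.grab_frame(n) for n in("scene","top")]
for n,f in zip(("scene","top"),fs):
    np.savez(f"pics/{n}.npz",**f); cv2.imwrite(f"pics/{n}1.png",f["image"])
E
python3 a.py
```

```text
pics
{'clock': 0.0, 'joint_positions': array([-9.67402313e-01,  2.55722237e-01,  1.06951133e-01, -5.05224688e-04,
       -1.42390052e+00, -2.84611970e-01]), 'joint_vel': array([ 0.00108378, -0.00039693,  0.00134717, -0.00056266,  0.0008022 ,
        0.00041729]), 'tau': array([ 2.87536086e-04, -3.86627126e+01,  2.37932539e+01,  5.36524057e+00,
       -6.26073859e-03, -5.23099217e-06]), 'tcp_pos': array([ 0.17227636, -0.52177082,  0.23038307]), 'tool_rot': array([ 3.13965249e+00, -4.70171675e-05, -2.82288498e+00]), 'force': array([-0.2630312 , -0.71336205, -0.90045685]), 'torque': array([ 0.03753894, -0.04734704,  0.08181212]), 'grip_force': 0.0, 'grip_width': 0.08505214363095999} 0.0187
```

View pics/scene1.png

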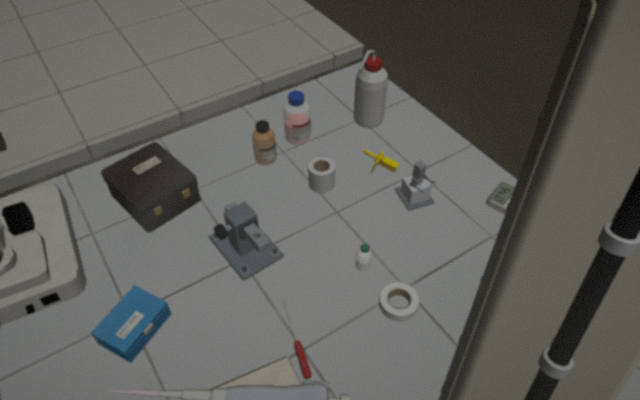

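View pics/top1.png

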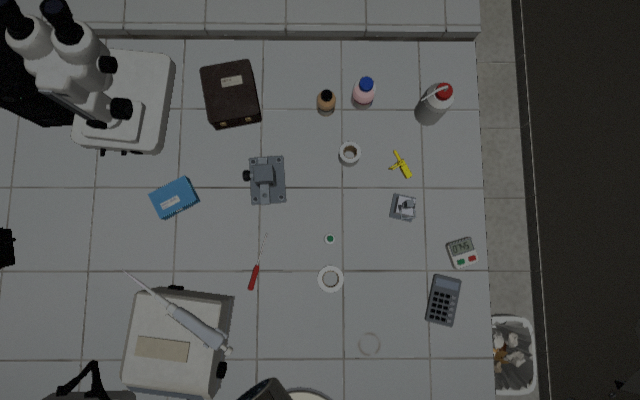

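Top view: bracket at about (266,180) with its nose pointing down the image, pin block (403,207), vial (330,239), film roll (349,153), and the yellow look-alike (401,165).

```bash
cat > b.py <<'E'
from h import *
f=dict(np.load("pics/top.npz")); W=cloud(f)
im=f["image"]; g=np.clip(im.astype(float)*1.6,0,255).astype(np.uint8)
a=cv2.resize(g[145:215,235:300],None,fx=6,fy=6,interpolation=2)
b=cv2.resize(g[180:230,375:435],None,fx=6,fy=6,interpolation=2)
H=max(a.shape[0],b.shape[0]); c=np.zeros((H,a.shape[1]+b.shape[1],3),np.uint8);c[:a.shape[0],:a.shape[1]]=a;c[:b.shape[0],a.shape[1]:]=b
cv2.imwrite("pics/crop1.png",c)
for n,(u,v) in dict(br=(266,180),shaft=(265,190),block=(403,207),vial=(330,239),film=(349,153),yel=(401,165),tab=(300,225)).items(): print(n,W[v,u].round(4))
def rect(n,us,vs,lo,hi):
    p=W[vs[0]:vs[1],us[0]:us[1]].reshape(-1,3); p=p[(p[:,2]>lo)&(p[:,2]<hi)]
    q=cv2.minAreaRect((p[:,:2]*1000).astype(np.float32)); print(n,len(p),q, p.mean(0).round(4), np.median(p[:,2]).round(4))
rect("base",(240,300),(145,215),.005,.015)
rect("shaft",(240,300),(145,215),.076,.09)
rect("post",(240,300),(145,215),.09,.12)
rect("foot",(380,425),(185,230),.003,.012)
rect("blk",(380,425),(185,230),.036,.05)
rect("pin",(380,425),(185,230),.065,.12)
rect("loop",(380,425),(185,230),.055,.065)
rect("vial",(320,340),(228,250),.03,.08)
rect("film",(333,365),(138,170),.04,.06)
E
python3 b.py
```

```text
br [0.5792 0.075  0.0933]
shaft [0.5577 0.0775 0.0871]
block [ 0.5239 -0.2368  0.0541]
vial [ 0.4505 -0.0682  0.0526]
film [ 0.6653 -0.1179 -0.0012]
yel [ 0.6289 -0.2406  0.0272]
tab [0.4863 0.0023 0.0013]
base 869 ((596.7960205078125, 77.96328735351562), (166.67031860351562, 141.34197998046875), 1.2421808242797852) [0.5917 0.0755 0.0106] 0.0108
shaft 355 ((579.1787719726562, 81.77653503417969), (98.56927490234375, 69.37784576416016), 36.17559051513672) [0.5747 0.0891 0.0849] 0.0855
post 376 ((592.2678833007812, 92.45556640625), (44.263893127441406, 64.00700378417969), 6.4433698654174805) [0.5933 0.0832 0.0945] 0.0945
foot 310 ((530.3136596679688, -244.81390380859375), (108.75357055664062, 108.03296661376953), 89.7725601196289) [ 0.5279 -0.2363  0.0055] 0.0051
blk 210 ((524.5986328125, -245.3780059814453), (43.4659309387207, 49.7510871887207), 82.89337158203125) [ 0.5262 -0.243   0.042 ] 0.0412
pin 72 ((528.117431640625, -244.68414306640625), (16.406471252441406, 16.6378116607666), 3.4928653240203857) [ 0.5276 -0.2432  0.0834] 0.0862
loop 11 ((515.3109130859375, -238.17898559570312), (15.846783638000488, 33.15395736694336), 77.3870620727539) [ 0.5194 -0.238   0.0579] 0.0569
vial 99 ((451.0449523925781, -66.4135513305664), (22.960615158081055, 23.353910446166992), 0.6884424686431885) [ 0.4513 -0.0664  0.0459] 0.0436
film 288 ((654.3614501953125, -115.07598876953125), (50.19744873046875, 49.81110382080078), 0.7282925248146057) [ 0.6541 -0.115   0.0502] 0.0508
```

View pics/crop1.png

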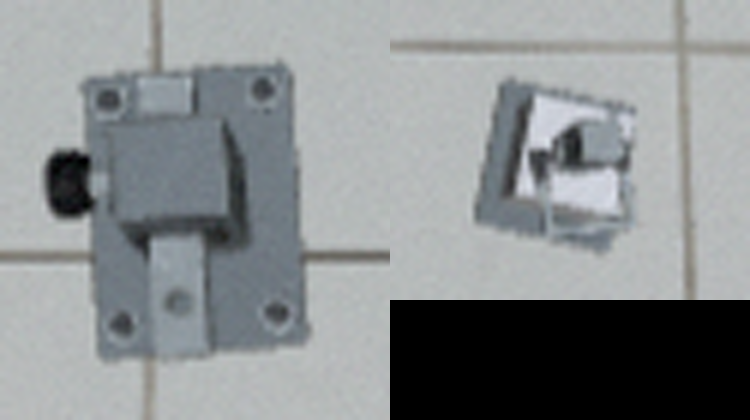

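Crop: shaft hole visible at crop (180,302), i.e. pixel (265,195). The pin stands in its block with the loop pointing roughly to the robot (-x), yaw near 0. I move over the pin for a close wrist look.

```bash
cat >> h.py <<'E'
def go(pos,Rt,n=1):
    """print total tool-frame rotvec and the shift in units (25mm) in current and in final axes"""
    s=sensors.get_state();R0=rot(s["tool_rot"]);d=(np.array(pos)-s["tcp_pos"])/.025
    rv=Ro.from_matrix(R0.T@Rt).as_rotvec()
    print("rv",rv.round(3),"cur-axes",(R0.T@d).round(2),"fin-axes",(Rt.T@d).round(2))
def down(yaw): return rot([np.pi,0,yaw])
E
python3 - <<'E'
from h import *
f=optics.grab_frame("wrist");print(f["mount"].round(3),f["intrinsics"].round(1))
t=dict(np.load("pics/top.npz"))
W=cloud(t)
print("hole px", W[190:201,265].round(4).tolist())
for yw in (-np.pi,0): go([.50,-.244,.23],down(yw))
E
```

```text
[[ 0.001 -0.959 -0.283  0.072]
 [ 1.     0.     0.001 -0.   ]
 [-0.001 -0.283  0.959 -0.144]
 [ 0.     0.     0.     1.   ]] [[290.1   0.  317.5]
 [  0.  290.1 195. ]
 [  0.    0.    1. ]]
hole px [[0.5577, 0.0775, 0.0871], [0.5554, 0.0774, 0.0878], [0.554, 0.0781, 0.082], [0.5508, 0.0773, 0.0879], [0.5515, 0.0796, 0.069], [0.5585, 0.0872, 0.0063], [0.5556, 0.0867, 0.0098], [0.5531, 0.0866, 0.0102], [0.5398, 0.0773, 0.0866], [0.5376, 0.0773, 0.086], [0.5357, 0.0775, 0.0836]]
rv [ 0.001 -0.     0.319] cur-axes [-15.93   6.45   0.03] fin-axes [-13.11  11.12   0.02]
rv [ 0.000e+00  2.000e-03 -2.823e+00] cur-axes [-15.93   6.45   0.03] fin-axes [ 13.11 -11.12   0.02]
```

Call:
step_arm:
  plan:
    - {"delta_pos": [-0.8, 0.7, 0], "rot": [0, 0, 0.16], "fingers": 1}
    - {"delta_pos": [-0.8, 0.7, 0], "rot": [0, 0, 0.16], "fingers": 1}
    - {"delta_pos": [-0.8, 0.7, 0], "rot": [0, 0, 0], "fingers": 1}
    - {"delta_pos": [-0.8, 0.7, 0], "rot": [0, 0, 0], "fingers": 1}
    - {"delta_pos": [-0.8, 0.7, 0], "rot": [0, 0, 0], "fingers": 1}
    - {"delta_pos": [-0.8, 0.7, 0], "rot": [0, 0, 0], "fingers": 1}
    - {"delta_pos": [-0.8, 0.7, 0], "rot": [0, 0, 0], "fingers": 1}
    - {"delta_pos": [-0.8, 0.7, 0], "rot": [0, 0, 0], "fingers": 1}

```text
clock: 1.15
tcp_pos: [0.3235, -0.3733, 0.231]
tool_rot: [3.141, -0.0, 3.14]
force: [-0.9, -0.5, 0.2]
grip_width: 0.085
grip_force: 0.0
```

Call:
step_arm:
  plan:
    - {"delta_pos": [-0.8, 0.7, 0], "rot": [0, 0, 0], "fingers": 1}
    - {"delta_pos": [-0.8, 0.7, 0], "rot": [0, 0, 0], "fingers": 1}
    - {"delta_pos": [-0.8, 0.7, 0], "rot": [0, 0, 0], "fingers": 1}
    - {"delta_pos": [-0.8, 0.7, 0], "rot": [0, 0, 0], "fingers": 1}
    - {"delta_pos": [-0.8, 0.7, 0], "rot": [0, 0, 0], "fingers": 1}
    - {"delta_pos": [-0.8, 0.7, 0], "rot": [0, 0, 0], "fingers": 1}
    - {"delta_pos": [-0.8, 0.7, 0], "rot": [0, 0, 0], "fingers": 1}
    - {"delta_pos": [-0.4, 0.3, 0], "rot": [0, 0, 0], "fingers": 1}

```text
clock: 2.15
tcp_pos: [0.4738, -0.2434, 0.2308]
tool_rot: [3.141, -0.001, 3.141]
force: [0.8, -0.2, 0.3]
grip_width: 0.0857
grip_force: 0.0
```

```bash
cat > c.py <<'E'
from h import *
import sys
n=sys.argv[1];s=sensors.get_state();f=optics.grab_frame("wrist")
np.savez(f"pics/{n}.npz",tcp_pos=s["tcp_pos"],tool_rot=s["tool_rot"],**f)
print(s["clock"],s["tcp_pos"].round(4),s["tool_rot"].round(4),s["force"].round(1))
x=[int(v) for v in sys.argv[2:6]] or [0,640,0,400]
c=f["image"][x[2]:x[3],x[0]:x[1]];k=min(800/c.shape[1],600/c.shape[0])
c=np.clip(c.astype(float)*1.5,0,255).astype(np.uint8)
cv2.imwrite(f"pics/{n}.png",cv2.resize(c,None,fx=k,fy=k,interpolation=2))
E
python3 c.py w1
```

```text
2.15 [ 0.4738 -0.2434  0.2308] [ 3.1412e+00 -8.0000e-04  3.1415e+00] [ 0.8 -0.2  0.3]
```

View pics/w1.png

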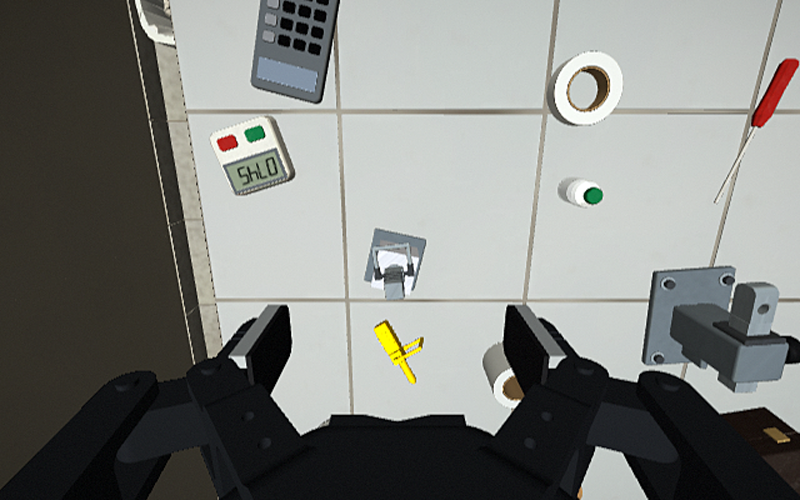

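Wrist view: pin in block at view px (393,280), loop toward the robot; bracket with visible hole at view (765,308); film roll (505,375), vial (583,193). Fit these with the wrist point cloud.

```bash
cat > d.py <<'E'
from h import *
f=dict(np.load("pics/w1.npz"));W=cloud(f,f)
def sel(us,vs,lo,hi):
    p=W[vs[0]:vs[1],us[0]:us[1]].reshape(-1,3);return p[(p[:,2]>lo)&(p[:,2]<hi)]
def rect(n,*a):
    p=sel(*a);q=cv2.minAreaRect((p[:,:2]*1000).astype(np.float32));print(n,len(p),np.round(q[0],1),np.round(q[1],1),round(q[2],1),np.median(p,0).round(4))
P=((285,350),(180,245));B=((510,640),(205,320))
rect("pintop",*P,.082,.1);rect("blk",*P,.037,.0435);rect("foot",*P,.004,.009)
rect("loop",(285,350),(180,220),.0455,.07)
rect("shaft",*B,.082,.0885);rect("post",*B,.091,.1);rect("base",*B,.007,.013)
im=f["image"]
m=cv2.resize(np.clip(im[175:250,280:350]*1.5,0,255).astype(np.uint8),None,fx=6,fy=6,interpolation=2)
h=cv2.resize(np.clip(im[210:315,510:640]*1.5,0,255).astype(np.uint8),None,fx=3.5,fy=3.5,interpolation=2)
c=np.zeros((max(m.shape[0],h.shape[0]),m.shape[1]+h.shape[1],3),np.uint8);c[:m.shape[0],:m.shape[1]]=m;c[:h.shape[0],m.shape[1]:]=h
cv2.imwrite("pics/crop2.png",c);print(c.shape)
# z grid in pin area
print((W[188:242:3,298:338:3,2]*1000).round(0))
E
python3 d.py
```

```text
pintop 221 [ 527.9 -245.9] [16.5 16. ] 6.1 [ 0.5269 -0.2458  0.0875]
blk 540 [ 528.4 -245.7] [40.  40.6] 77.0 [ 0.5194 -0.2461  0.0409]
foot 579 [ 528.1 -245.9] [56.2 59.9] 77.8 [ 0.5077 -0.2476  0.0067]
loop 379 [ 513.8 -247.5] [32.9 37.8] 7.4 [ 0.5173 -0.2459  0.0511]
shaft 1351 [579.4  80.3] [99.4 70.2] 34.9 [0.5651 0.0774 0.0858]
post 1395 [592.3  81.4] [45.  44.5] 3.7 [0.591  0.0791 0.0948]
base 2716 [594.6  81.7] [116.1  85.6] 4.9 [0.5707 0.0658 0.011 ]
(450, 875, 3)
[[ 1.  8.  8.  7.  7.  7.  8.  7.  6.  4.  5.  0.  1. -0.]
 [ 6.  8.  8.  7.  7.  7.  6.  8.  8.  7.  7.  8.  7.  6.]
 [ 5.  7. 21. 19. 16. 11.  9.  8. 51. 53.  6.  5.  6.  8.]
 [49. 52. 51. 52. 52. 52. 51. 51. 51. 52. 11.  8. 10.  8.]
 [52.  7. 41. 40. 40. 39. 37. 34. 29. 51. 50. 21.  5.  7.]
 [51. 49. 42. 41. 40. 40. 41. 40. 41. 50. 51. 33. 32.  6.]
 [ 8. 51. 41. 41. 41. 41. 41. 42. 40. 40. 50. 40. 40.  5.]
 [ 8. 50. 39. 41. 41. 41. 41. 41. 39. 41. 50. 41. 40.  1.]
 [ 7. 51. 41. 41. 41. 44. 43. 44. 41. 41. 49. 40.  7.  0.]
 [ 9. 51. 41. 42. 49. 51. 52. 56. 52. 41. 49. 42.  7.  1.]
 [19. 50. 48. 40. 64. 64. 65. 66. 54. 49. 51. 49.  4.  2.]
 [41. 50. 52. 69. 73. 73. 75. 75. 54. 41. 41.  8.  1.  2.]
 [41. 41. 42. 79. 82. 81. 85. 83. 73. 41. 39.  6.  1. -1.]
 [41. 42. 41. 85. 87. 88. 88. 87. 77. 42. 42.  6.  1.  1.]
 [ 1.  1. 40. 40. 87. 88. 88. 87. 86. 41. 41. -0.  1.  1.]
 [ 0.  1. -0.  0. 87. 87. 87. 88. 88. 40.  2.  1.  0.  2.]
 [ 0.  2.  0.  0. 89. 89. 88. 88. 87.  1.  1.  1.  1. -0.]
 [ 0. -1. -1. -1. 88. 87.  0. -1. -1. nan -2. -0. -1. -1.]]
```

View pics/crop2.png

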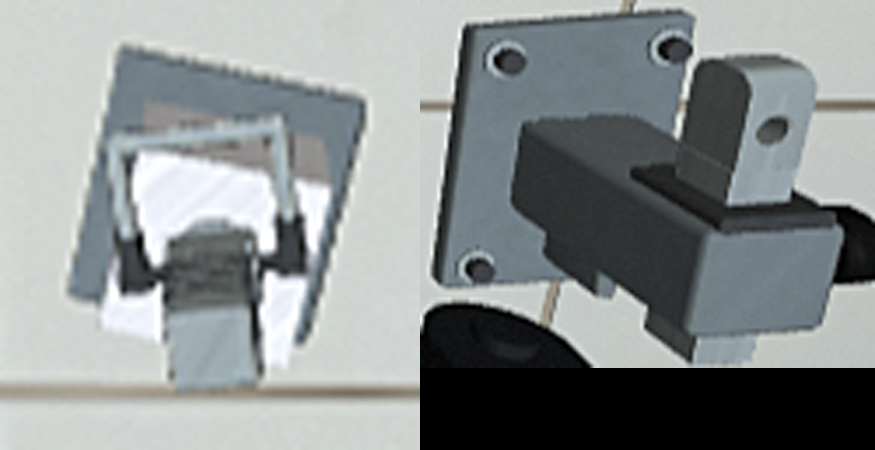

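Crop: pin grip seen square with its loop bar tilted about +7°; the hole in the shaft top is clear at right crop (770,130). Heights fit (block 41, pin top 87.5, post 95 mm). Work out the grasp move and the bracket pose.

```bash
python3 - <<'E'
from h import *
go([.5279,-.2459,.055],down(np.pi+.12))
f=dict(np.load("pics/w1.npz"));W=cloud(f,f)
# shaft top in front of post : fit pca, hole pixels
p=W[205:320,510:640].reshape(-1,3)
s=p[(p[:,2]>.083)&(p[:,2]<.0885)&(p[:,0]<.562)&(p[:,0]>.51)&(p[:,1]>.06)&(p[:,1]<.1)]
print(len(s),np.median(s[:,2]))
xs=np.arange(.526,.562,.004)
E_=[]
for a in xs:
    q=s[(s[:,0]>=a)&(s[:,0]<a+.004)]
    if len(q)>8: E_.append((a+.002,*np.percentile(q[:,1],[3,97]),len(q)))
E_=np.array(E_);print(E_.round(4));c=(E_[:,1]+E_[:,2])/2
for k in (1,2): print("edge yaw",np.degrees(np.arctan(np.polyfit(E_[:,0],E_[:,k],1)[0])))
# hole: dark blob in image
g=cv2.cvtColor(f["image"],cv2.COLOR_BGR2GRAY)[238:255,722-510+510-0:] if 0 else cv2.cvtColor(f["image"],cv2.COLOR_BGR2GRAY)
sub=g[235:258,600:624].astype(int);print(sub[::2,::2])
K=f["intrinsics"];M=f["mount"]
def ray(u,v,z):
    d=rot(f["tool_rot"])@M[:3,:3]@np.array([(u-K[0,2])/K[0,0],(v-K[1,2])/K[1,1],1]);o=rot(f["tool_rot"])@M[:3,3]+f["tcp_pos"]
    return o+d*(z-o[2])/d[2]
u,v=510+(772-420)/3.5,210+130/3.5
print("hole",(u,v),ray(u,v,.085))
t=dict(np.load("pics/top.npz"));R,tt,Kt=t["R"],t["t"],t["intrinsics"]
d=R.T@np.array([(265-Kt[0,2])/Kt[0,0],(195.3-Kt[1,2])/Kt[1,1],1]);o=-R.T@tt;print("hole top",o+d*(.085-o[2])/d[2])
# base rect from wrist -> bracket
b=p[(p[:,2]>.007)&(p[:,2]<.013)];q=cv2.minAreaRect((b[:,:2]*1000).astype(np.float32));print(q)
E
```

```text
rv [ 0.    -0.001 -0.12 ] cur-axes [-2.14 -0.12  7.03] fin-axes [-2.11 -0.37  7.03]
592 0.0858572776794491
[[5.28e-01 6.75e-02 8.67e-02 6.30e+01]
 [5.32e-01 6.61e-02 8.69e-02 7.90e+01]
 [5.36e-01 6.74e-02 8.67e-02 7.60e+01]
 [5.40e-01 6.74e-02 8.76e-02 6.30e+01]
 [5.44e-01 6.81e-02 8.81e-02 4.90e+01]
 [5.48e-01 6.80e-02 8.79e-02 5.50e+01]
 [5.52e-01 6.84e-02 8.83e-02 7.50e+01]
 [5.56e-01 6.87e-02 8.86e-02 6.50e+01]
 [5.60e-01 6.92e-02 8.79e-02 6.70e+01]]
edge yaw 4.104888686934009
edge yaw 3.225427670598998
[[ 39  40  69 106 106 105 106 106 106 105 104 101]
 [ 41  43  61 106 106 105 105 110 103 104 104 101]
 [ 41  39 109 107 106 103 106 108 103 103 103  99]
 [ 40  36 115 106 106 104 112 108 104 105 100 100]
 [ 40  33 112 109 110  78  63  82 105 104  99 138]
 [ 40  42 108 113  50  38  37  26  94 104  97 134]
 [ 41  75 110  70  57  52  50  29 106 101 108 133]
 [ 38 106 107  68  60  56  53 101 103 101 127 134]
 [ 35 114 107 108  87  90 102 104 103  99 135 132]
 [ 32 110 105 104 104 112 103 104 103  98 135 132]
 [ 50 106 106 104 105 110 104 103 101 104 133 132]
 [ 95 105 105 105 107 106  98 104 102 121 132 132]]
hole (610.5714285714286, 247.14285714285714) [0.54696057 0.0794125  0.085     ]
hole top [0.54609491 0.07756515 0.085     ]
((594.6160278320312, 81.74629974365234), (116.06687927246094, 85.57595825195312), 4.9344587326049805)
```

Call:
step_arm:
  plan:
    - {"delta_pos": [-0.55, -0.1, 0.8], "rot": [0, 0, -0.12], "fingers": 0.7}
    - {"delta_pos": [-0.52, -0.09, 0.8], "rot": [0, 0, 0], "fingers": 0.7}
    - {"delta_pos": [-0.52, -0.09, 0.8], "rot": [0, 0, 0], "fingers": 0.7}
    - {"delta_pos": [-0.52, -0.09, 0.8], "rot": [0, 0, 0], "fingers": 0.7}
    - {"delta_pos": [0, 0, 0.8], "rot": [0, 0, 0], "fingers": 0.7}
    - {"delta_pos": [0, 0, 0.8], "rot": [0, 0, 0], "fingers": 0.7}
    - {"delta_pos": [0, 0, 0.8], "rot": [0, 0, 0], "fingers": 0.7}
    - {"delta_pos": [0, 0, 0.6], "rot": [0, 0, 0], "fingers": 0.7}

```text
clock: 3.2
tcp_pos: [0.5261, -0.2491, 0.075]
tool_rot: [3.141, -0.001, -3.023]
force: [-0.1, -0.6, -0.2]
grip_width: 0.0595
grip_force: 0.0
```

```bash
python3 c.py w2 220 420 150 300; python3 - <<'E'
from h import *
f=dict(np.load("pics/w2.npz"));W=cloud(f,f)
p=W.reshape(-1,3);q=p[(p[:,2]>.082)&(p[:,2]<.093)&(abs(p[:,0]-.528)<.02)&(abs(p[:,1]+.246)<.02)]
print(cv2.minAreaRect((q[:,:2]*1000).astype(np.float32)),len(q))
go([.5279,-.2459,.055],down(np.pi+.12))
E
```

```text
3.2 [ 0.5261 -0.2491  0.075 ] [ 3.1413e+00 -9.0000e-04 -3.0231e+00] [-0.1 -0.6 -0.2]
((528.3804321289062, -246.17771911621094), (16.588462829589844, 16.093524932861328), 7.549008369445801) 991
rv [ 0.002 -0.004 -0.002] cur-axes [-0.13  0.09  0.72] fin-axes [-0.13  0.09  0.72]
```

View pics/w2.png

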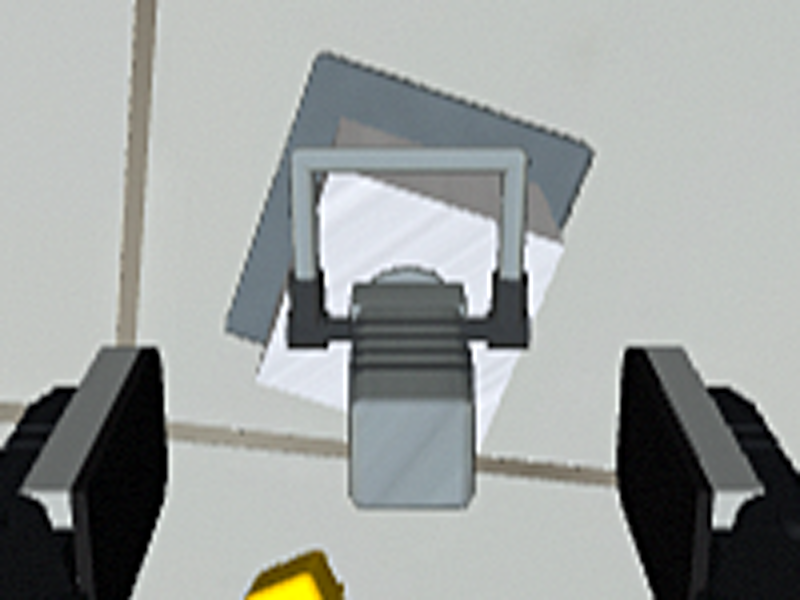

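Pin squarely between the fingers (grip top at view (412,450), bar level), yaw within 1°. Descend and grip.

Call:
step_arm:
  plan:
    - {"delta_pos": [-0.14, 0.1, 0], "rot": [0, 0, -0.01], "fingers": 0.7}
    - {"delta_pos": [0, 0, 0.4], "rot": [0, 0, 0], "fingers": 0.7}
    - {"delta_pos": [0, 0, 0.34], "rot": [0, 0, 0], "fingers": 0.5}
    - {"delta_pos": [0, 0, 0], "rot": [0, 0, 0], "fingers": 0.3}
    - {"delta_pos": [0, 0, 0], "rot": [0, 0, 0], "fingers": 0.0}
    - {"delta_pos": [0, 0, 0], "rot": [0, 0, 0], "fingers": 0.0}
    - {"delta_pos": [0, 0, 0], "rot": [0, 0, 0], "fingers": 0.0}
    - {"delta_pos": [0, 0, 0], "rot": [0, 0, 0], "fingers": 0.0}

```text
clock: 4.25
tcp_pos: [0.5296, -0.246, 0.0579]
tool_rot: [3.142, 0.0, -3.013]
force: [-0.7, 0.6, -0.8]
grip_width: 0.015
grip_force: 58.9
```

Call:
step_arm:
  plan:
    - {"delta_pos": [0, 0, -0.2], "rot": [0, 0, 0], "fingers": 0}
    - {"delta_pos": [0, 0, -0.4], "rot": [0, 0, 0], "fingers": 0}
    - {"delta_pos": [0, 0, -0.6], "rot": [0, 0, 0], "fingers": 0}
    - {"delta_pos": [0, 0, -0.6], "rot": [0, 0, 0], "fingers": 0}
    - {"delta_pos": [0, 0, -0.8], "rot": [0, 0, 0], "fingers": 0}
    - {"delta_pos": [0, 0, -0.8], "rot": [0, 0, 0], "fingers": 0}
    - {"delta_pos": [0, 0, -0.6], "rot": [0, 0, 0], "fingers": 0}
    - {"delta_pos": [0, 0, -0.2], "rot": [0, 0, 0], "fingers": 0}

```text
clock: 5.25
tcp_pos: [0.5301, -0.2461, 0.1642]
tool_rot: [-3.141, 0.002, -3.013]
force: [-0.7, -0.1, -0.8]
grip_width: 0.015
grip_force: 58.8
```

```bash
python3 - <<'E'
from h import *
go([.5465,.0778,.160],down(np.pi+.08))
go([.51,.0778,.170],down(np.pi+.08))
E
```

```text
rv [-0.001  0.002  0.049] cur-axes [-2.31 12.76  0.16] fin-axes [-1.69 12.86  0.17]
rv [-0.001  0.002  0.049] cur-axes [-0.87 12.95 -0.24] fin-axes [-0.23 12.98 -0.23]
```

Call:
step_arm:
  plan:
    - {"delta_pos": [0, 0.7, 0], "rot": [0, 0, 0.049], "fingers": 0}
    - {"delta_pos": [0, 0.9, 0], "rot": [0, 0, 0], "fingers": 0}
    - {"delta_pos": [0, 1.0, 0], "rot": [0, 0, 0], "fingers": 0}
    - {"delta_pos": [0, 1.0, 0], "rot": [0, 0, 0], "fingers": 0}
    - {"delta_pos": [0, 1.0, 0], "rot": [0, 0, 0], "fingers": 0}
    - {"delta_pos": [0, 1.0, 0], "rot": [0, 0, 0], "fingers": 0}
    - {"delta_pos": [0, 1.0, 0], "rot": [0, 0, 0], "fingers": 0}
    - {"delta_pos": [0, 1.0, 0], "rot": [0, 0, 0], "fingers": 0}

```text
clock: 6.25
tcp_pos: [0.5131, -0.0558, 0.1623]
tool_rot: [3.141, -0.001, -3.062]
force: [0.4, 0.9, -1.4]
grip_width: 0.015
grip_force: 58.9
```

Call:
step_arm:
  plan:
    - {"delta_pos": [0, 1.0, 0], "rot": [0, 0, 0], "fingers": 0}
    - {"delta_pos": [0, 1.0, 0], "rot": [0, 0, 0], "fingers": 0}
    - {"delta_pos": [0, 1.0, 0], "rot": [0, 0, 0], "fingers": 0}
    - {"delta_pos": [0, 0.7, 0], "rot": [0, 0, 0], "fingers": 0}
    - {"delta_pos": [0, 0.3, 0], "rot": [0, 0, 0], "fingers": 0}
    - {"delta_pos": [0, 0, 0], "rot": [0, 0, 0], "fingers": 0}
    - {"delta_pos": [0, 0, 0], "rot": [0, 0, 0], "fingers": 0}
    - {"delta_pos": [0, 0, 0], "rot": [0, 0, 0], "fingers": 0}

```text
clock: 7.25
tcp_pos: [0.5057, 0.0425, 0.1628]
tool_rot: [-3.142, -0.0, -3.063]
force: [-0.5, -0.1, -1.2]
grip_width: 0.0152
grip_force: 58.9
```

```bash
python3 c.py w3 200 500 100 325
```

```text
7.25 [0.5057 0.0425 0.1628] [-3.1415e+00 -1.0000e-04 -3.0626e+00] [-0.5 -0.1 -1.2]
```

View pics/w3.png

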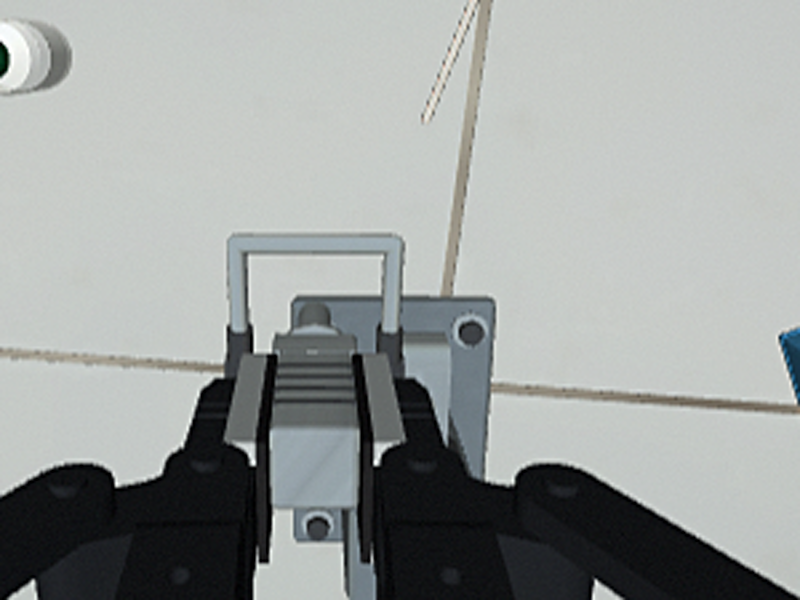

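The pin hangs straight in the fingers (tip at view (315,315)), but it hides the hole. Going beyond the hole, over the post (tip clears 94 mm), lets the camera look straight down at it.

```bash
python3 - <<'E'
from h import *
go([.60,.080,.170],down(np.pi+.08))
E
```

```text
rv [-0.    -0.    -0.001] cur-axes [-3.88  1.2  -0.29] fin-axes [-3.88  1.19 -0.29]
```

Call:
step_arm:
  plan:
    - {"delta_pos": [-0.3, 0.3, -0.3], "rot": [0, 0, 0], "fingers": 0}
    - {"delta_pos": [-0.7, 0.4, 0], "rot": [0, 0, 0], "fingers": 0}
    - {"delta_pos": [-0.9, 0.5, 0], "rot": [0, 0, 0], "fingers": 0}
    - {"delta_pos": [-0.9, 0, 0], "rot": [0, 0, 0], "fingers": 0}
    - {"delta_pos": [-0.7, 0, 0], "rot": [0, 0, 0], "fingers": 0}
    - {"delta_pos": [-0.4, 0, 0], "rot": [0, 0, 0], "fingers": 0}
    - {"delta_pos": [0, 0, 0], "rot": [0, 0, 0], "fingers": 0}
    - {"delta_pos": [0, 0, 0], "rot": [0, 0, 0], "fingers": 0}

```text
clock: 8.3
tcp_pos: [0.6001, 0.0807, 0.1705]
tool_rot: [3.141, -0.0, -3.062]
force: [0.0, -0.5, -1.4]
grip_width: 0.0154
grip_force: 58.9
```

```bash
python3 c.py w4 220 420 75 225
```

```text
8.3 [0.6001 0.0807 0.1705] [ 3.1415 -0.     -3.0618] [ 0.  -0.5 -1.4]
```

View pics/w4.png

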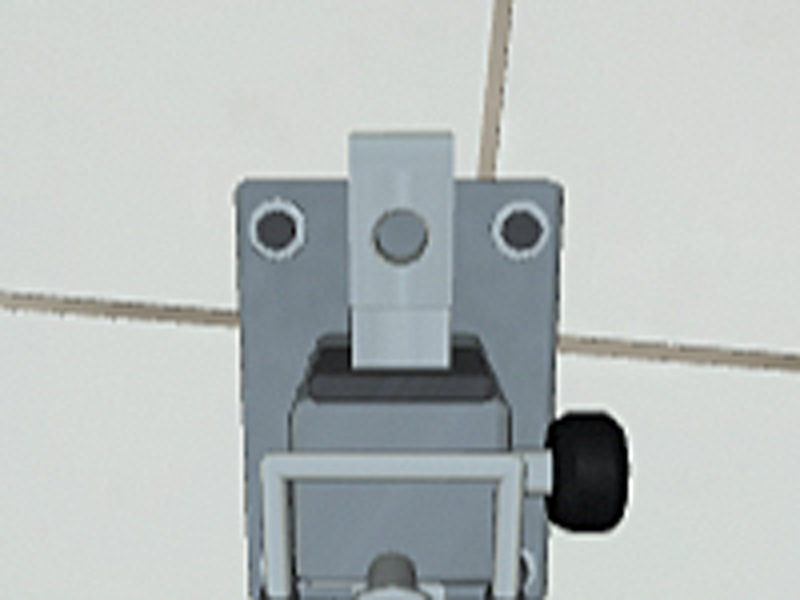

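Clear view: hole at view (401,236), shaft edges vertical in the picture (yaw aligned), loop legs at view x 277 and 509, pin tip near (392,560).

```bash
python3 - <<'E'
from h import *
f=dict(np.load("pics/w4.npz"));W=cloud(f,f);R=rot(f["tool_rot"]);T=(W-f["tcp_pos"])@R
K=f["intrinsics"];M=f["mount"]
g=cv2.cvtColor(f["image"],cv2.COLOR_BGR2GRAY)
def ray(u,v,zt):
    d=M[:3,:3]@np.array([(u-K[0,2])/K[0,0],(v-K[1,2])/K[1,1],1]);o=M[:3,3]
    return o+d*(zt-o[2])/d[2]
u,v=220+400.5/4,75+236/4
h=ray(u,v,f["tcp_pos"][2]-.085);print("hole tool",h,"world",R@h+f["tcp_pos"])
p=W[80:150,295:345].reshape(-1,3);s=p[(p[:,2]>.08)&(p[:,2]<.089)];st=(s-f["tcp_pos"])@R
for a in np.arange(.035,.085,.008):
    q=st[(st[:,0]>a)&(st[:,0]<a+.008)];
    if len(q)>10: print(round(a+.004,3),np.percentile(q[:,1],[3,97]).round(4),len(q),np.median(q[:,2]).round(4))
print("nose x tool",np.percentile(st[:,0],99), "shaft z",np.median(s[:,2]))
# pin grip top in tool frame
t=T.reshape(-1,3);q=t[(abs(t[:,0])<.02)&(abs(t[:,1])<.0075)&(t[:,2]<-.022)&(t[:,2]>-.04)]
print("gripz",len(q), np.percentile(q[:,2],[1,5,50]), q[q[:,2]<-.026][:,:2].mean(0), cv2.minAreaRect((q[q[:,2]<-.026][:,:2]*1000).astype(np.float32)))
# loop bar & legs
q=t[(t[:,0]>.012)&(t[:,0]<.04)&(abs(t[:,1])<.022)&(t[:,2]<.02)&(t[:,2]>-.02)]
print("loop",cv2.minAreaRect((q[:,:2]*1000).astype(np.float32)),np.median(q[q[:,0]>.027],0))
E
```

```text
hole tool [0.05357452 0.00214603 0.08547709] world [0.54650434 0.0786012  0.0850026 ]
0.039 [-0.0073  0.0107] 49 0.0846
0.047 [-0.008   0.0114] 246 0.0846
0.055 [-0.008   0.0113] 180 0.0845
0.063 [-0.0079  0.0112] 264 0.0844
0.071 [-0.0079  0.0113] 241 0.0856
nose x tool 0.07290616796142947 shaft z 0.08577809746388682
gripz 1368 [-0.03709147 -0.03126729 -0.02982937] [ 0.00184972 -0.00031977] ((0.07602977752685547, -0.0003628730773925781), (14.990877151489258, 22.140657424926758), 89.97003173828125)
loop ((22.061786651611328, 0.29180145263671875), (20.100303649902344, 36.02327346801758), 0.04387795552611351) [ 0.03009055 -0.00073847  0.00591442]
```

Call:
step_arm:
  plan:
    - {"delta_pos": [0.3, 0.08, 0], "rot": [0, 0, 0], "fingers": 0}
    - {"delta_pos": [0.5, 0, 0], "rot": [0, 0, 0], "fingers": 0}
    - {"delta_pos": [0.6, 0, 0], "rot": [0, 0, 0], "fingers": 0}
    - {"delta_pos": [0.5, 0, 0.2], "rot": [0, 0, 0], "fingers": 0}
    - {"delta_pos": [0.19, 0, 0.4], "rot": [0, 0, 0], "fingers": 0}
    - {"delta_pos": [0, 0, 0.5], "rot": [0, 0, 0], "fingers": 0}
    - {"delta_pos": [0, 0, 0.3], "rot": [0, 0, 0], "fingers": 0}
    - {"delta_pos": [0, 0, 0], "rot": [0, 0, 0], "fingers": 0}

```text
clock: 9.35
tcp_pos: [0.548, 0.0783, 0.1342]
tool_rot: [-3.141, -0.002, -3.062]
force: [-0.2, 0.6, -1.0]
grip_width: 0.0149
grip_force: 58.9
```

```bash
python3 - <<'E'
from h import *
s=sensors.get_state();h=rot(s["tool_rot"]).T@(np.array([.5465,.0785,.085])-s["tcp_pos"]);print(s["tcp_pos"],(h*1000).round(2),"tip z",s["tcp_pos"][2]-.0462,s["tool_rot"],s["force"])
E
```

```text
[0.54796909 0.07833882 0.13418944] [ 1.36  0.31 49.19] tip z 0.08798944288314814 [-3.14093896e+00 -1.86465112e-03 -3.06192569e+00] [-0.18074845  0.61421257 -1.01478987]
```

Aligned. Descend in small steps, watching the force.

Call:
step_arm:
  plan:
    - {"delta_pos": [0, 0, 0.05], "rot": [0, 0, 0], "fingers": 0}
    - {"delta_pos": [0, 0, 0.05], "rot": [0, 0, 0], "fingers": 0}
    - {"delta_pos": [0, 0, 0.04], "rot": [0, 0, 0], "fingers": 0}
    - {"delta_pos": [0, 0, 0.04], "rot": [0, 0, 0], "fingers": 0}
    - {"delta_pos": [0, 0, 0.04], "rot": [0, 0, 0], "fingers": 0}
    - {"delta_pos": [0, 0, 0.04], "rot": [0, 0, 0], "fingers": 0}
    - {"delta_pos": [0, 0, 0], "rot": [0, 0, 0], "fingers": 0}
    - {"delta_pos": [0, 0, 0], "rot": [0, 0, 0], "fingers": 0}

```text
clock: 10.35
tcp_pos: [0.5482, 0.0785, 0.1288]
tool_rot: [-3.142, 0.0, -3.062]
force: [-0.0, -0.1, -1.0]
grip_width: 0.0149
grip_force: 58.9
```

Call:
step_arm:
  plan:
    - {"delta_pos": [0, 0, 0.04], "rot": [0, 0, 0], "fingers": 0}
    - {"delta_pos": [0, 0, 0.04], "rot": [0, 0, 0], "fingers": 0}
    - {"delta_pos": [0, 0, 0.04], "rot": [0, 0, 0], "fingers": 0}
    - {"delta_pos": [0, 0, 0.04], "rot": [0, 0, 0], "fingers": 0}
    - {"delta_pos": [0, 0, 0.04], "rot": [0, 0, 0], "fingers": 0}
    - {"delta_pos": [0, 0, 0.04], "rot": [0, 0, 0], "fingers": 0}
    - {"delta_pos": [0, 0, 0.0], "rot": [0, 0, 0], "fingers": 0}
    - {"delta_pos": [0, 0, 0], "rot": [0, 0, 0], "fingers": 0}

```text
clock: 11.35
tcp_pos: [0.5482, 0.0785, 0.1227]
tool_rot: [-3.142, -0.0, -3.062]
force: [0.3, -0.7, -1.2]
grip_width: 0.0153
grip_force: 58.9
```

Call:
step_arm:
  plan:
    - {"delta_pos": [0, 0, 0.09], "rot": [0, 0, 0], "fingers": 0}
    - {"delta_pos": [0, 0, 0.09], "rot": [0, 0, 0], "fingers": 0}
    - {"delta_pos": [0, 0, 0.09], "rot": [0, 0, 0], "fingers": 0}
    - {"delta_pos": [0, 0, 0.09], "rot": [0, 0, 0], "fingers": 0}
    - {"delta_pos": [0, 0, 0.09], "rot": [0, 0, 0], "fingers": 0}
    - {"delta_pos": [0, 0, 0.09], "rot": [0, 0, 0], "fingers": 0}
    - {"delta_pos": [0, 0, 0.09], "rot": [0, 0, 0], "fingers": 0}
    - {"delta_pos": [0, 0, 0.04], "rot": [0, 0, 0], "fingers": 0}

```text
clock: 12.35
tcp_pos: [0.5482, 0.0785, 0.1058]
tool_rot: [-3.142, -0.0, -3.062]
force: [-1.1, 0.1, -0.5]
grip_width: 0.015
grip_force: 58.9
```

Call:
step_arm:
  plan:
    - {"delta_pos": [0, 0, 0.04], "rot": [0, 0, 0], "fingers": 0}
    - {"delta_pos": [0, 0, 0.04], "rot": [0, 0, 0], "fingers": 0}
    - {"delta_pos": [0, 0, 0.03], "rot": [0, 0, 0], "fingers": 0}
    - {"delta_pos": [0, 0, 0.02], "rot": [0, 0, 0], "fingers": 0}
    - {"delta_pos": [0, 0, 0.0], "rot": [0, 0, 0], "fingers": 0}
    - {"delta_pos": [0, 0, 0], "rot": [0, 0, 0], "fingers": 0}
    - {"delta_pos": [0, 0, 0], "rot": [0, 0, 0], "fingers": 0}
    - {"delta_pos": [0, 0, 0], "rot": [0, 0, 0], "fingers": 0}

```text
clock: 13.35
tcp_pos: [0.5482, 0.0785, 0.1028]
tool_rot: [-3.142, 0.0, -3.062]
force: [-0.8, 0.1, 0.3]
grip_width: 0.015
grip_force: 59.1
```

Call:
step_arm:
  plan:
    - {"delta_pos": [0, 0, 0.02], "rot": [0, 0, 0], "fingers": 0}
    - {"delta_pos": [0, 0, 0.02], "rot": [0, 0, 0], "fingers": 0}
    - {"delta_pos": [0, 0, 0], "rot": [0, 0, 0], "fingers": 0}
    - {"delta_pos": [0, 0, 0], "rot": [0, 0, 0], "fingers": 0}
    - {"delta_pos": [0, 0, 0.0], "rot": [0, 0, 0], "fingers": 0}
    - {"delta_pos": [0, 0, 0], "rot": [0, 0, 0], "fingers": 0}
    - {"delta_pos": [0, 0, 0], "rot": [0, 0, 0], "fingers": 0}
    - {"delta_pos": [0, 0, 0], "rot": [0, 0, 0], "fingers": 0}

```text
clock: 14.35
tcp_pos: [0.5483, 0.0785, 0.1028]
tool_rot: [-3.141, 0.001, -3.062]
force: [-4.0, 0.1, 7.5]
grip_width: 0.0149
grip_force: 60.0
```

Seated: z stops at 102.8 mm (expected 102) with 7.5 N. Release and lift off.

Call:
step_arm:
  plan:
    - {"delta_pos": [0, 0, -0.02], "rot": [0, 0, 0], "fingers": 0}
    - {"delta_pos": [0, 0, 0], "rot": [0, 0, 0], "fingers": 0.5}
    - {"delta_pos": [0, 0, 0], "rot": [0, 0, 0], "fingers": 0.5}
    - {"delta_pos": [0, 0, 0], "rot": [0, 0, 0], "fingers": 0.5}
    - {"delta_pos": [0, 0, -0.3], "rot": [0, 0, 0], "fingers": 0.5}
    - {"delta_pos": [0, 0, -0.7], "rot": [0, 0, 0], "fingers": 0.5}
    - {"delta_pos": [0, 0, -0.8], "rot": [0, 0, 0], "fingers": 0.5}
    - {"delta_pos": [0, 0, -0.8], "rot": [0, 0, 0], "fingers": 0.5}

```text
clock: 15.35
tcp_pos: [0.5484, 0.0785, 0.1685]
tool_rot: [3.142, 0.001, -3.062]
force: [-0.3, -0.7, 0.1]
grip_width: 0.0431
grip_force: 0.0
```

Call:
step_arm:
  plan:
    - {"delta_pos": [0.3, 0, -0.3], "rot": [0, 0, 0], "fingers": 0.5}
    - {"delta_pos": [0.6, 0, 0], "rot": [0, 0, 0], "fingers": 0.5}
    - {"delta_pos": [0.8, 0, 0], "rot": [0, 0, 0], "fingers": 0.32}
    - {"delta_pos": [0.8, 0, 0], "rot": [0, 0, 0], "fingers": 0.32}
    - {"delta_pos": [0.5, 0, 0], "rot": [0, 0, 0], "fingers": 0.32}
    - {"delta_pos": [0, 0, 0], "rot": [0, 0, 0], "fingers": 0.32}
    - {"delta_pos": [0, 0, 0], "rot": [0, 0, 0], "fingers": 0.32}
    - {"delta_pos": [0, 0, 0], "rot": [0, 0, 0], "fingers": 0.32}

```text
clock: 16.35
tcp_pos: [0.4739, 0.0726, 0.1746]
tool_rot: [-3.141, -0.0, -3.062]
force: [-0.6, -1.2, -0.1]
grip_width: 0.0271
grip_force: 0.0
```

```bash
cat > e.py <<'E'
from h import *
import sys
H=np.array([.5465,.0785,0]);B=Ro.from_euler('z',.08).as_matrix()
s=sensors.get_state();print("clock",s["clock"],"C_b mm",(B.T@(s["tcp_pos"]-H)*1000).round(1),s["tool_rot"].round(3),"F",s["force"].round(1),"w",s["grip_width"])
if len(sys.argv)>1:
    f=optics.grab_frame("wrist");W=(cloud(f,s)-H)@B*1000
    p=W.reshape(-1,3);p=p[(p[:,0]>-45)&(p[:,0]<15)&(abs(p[:,1])<25)&(p[:,2]>40)&(p[:,2]<140)]
    q=p[(p[:,2]>128)];print("grip top",len(q),q.mean(0).round(1) if len(q) else "",cv2.minAreaRect(q[:,:2].astype(np.float32)) if len(q) else "")
    q=p[(abs(abs(p[:,1])-16)<3.)&(p[:,0]<-8)&(p[:,2]>68)]
    th=np.arctan2(89-q[:,2]+4,-q[:,0]);print("leg",len(q),"theta",np.median(th).round(2),"z by x",[(a,np.median(q[(abs(q[:,0]-a)<2.5)][:,2]).round(1)) for a in(-12,-17,-22,-27)])
    cv2.imwrite(f"pics/{sys.argv[1]}.png",np.clip(f["image"][:330]*1.5,0,255).astype(np.uint8))
E
python3 e.py w5
```

```text
clock 16.35 C_b mm [-7.290e+01 -1.000e-01  1.746e+02] [-3.141 -0.    -3.062] F [-0.6 -1.2 -0.1] w 0.027072166920296188
grip top 433 [ -1.    0.  132.3] ((0.4758577346801758, 0.0301055908203125), (15.992100715637207, 16.580665588378906), 89.49784851074219)
leg 250 theta -0.14 z by x [(-12, np.float64(94.9)), (-17, np.float64(95.4)), (-22, np.float64(96.3)), (-27, np.float64(96.8))]
```

Pin seated (grip top 132.3 mm, centred, square to the bracket), loop at about -0.15. Tilt the gripper and bring the fingers above the legs.

Call:
step_arm:
  plan:
    - {"delta_pos": [0, 0, 0], "rot": [0, -0.15, 0], "fingers": 0.32}
    - {"delta_pos": [0, 0, 0], "rot": [0, -0.15, 0], "fingers": 0.32}
    - {"delta_pos": [0, 0, 0], "rot": [0, -0.15, 0], "fingers": 0.32}
    - {"delta_pos": [0, 0, 0], "rot": [0, -0.15, 0], "fingers": 0.32}
    - {"delta_pos": [0, 0, 0], "rot": [0, -0.15, 0], "fingers": 0.32}
    - {"delta_pos": [0, 0, 0.7], "rot": [0, 0, 0], "fingers": 0.32}
    - {"delta_pos": [0, 0, 0.8], "rot": [0, 0, 0], "fingers": 0.32}
    - {"delta_pos": [0, 0, 0.5], "rot": [0, 0, 0], "fingers": 0.32}

```text
clock: 17.4
tcp_pos: [0.5201, 0.0518, 0.1585]
tool_rot: [-3.119, 0.653, -3.075]
force: [-0.2, -1.7, -0.4]
grip_width: 0.0272
grip_force: 0.0
```

```bash
python3 e.py w6
```

```text
clock 17.4 C_b mm [-28.5 -24.5 158.5] [-3.119  0.653 -3.075] F [-0.2 -1.7 -0.4] w 0.027200115525139693
grip top 333 [-3.500e+00  1.000e-01  1.316e+02] ((-0.0764608383178711, -0.059700965881347656), (15.988664627075195, 16.58289337158203), 88.69310760498047)
leg 290 theta -0.13 z by x [(-12, np.float64(94.7)), (-17, np.float64(95.5)), (-22, np.float64(96.0)), (-27, np.float64(96.6))]
```

View pics/w6.png

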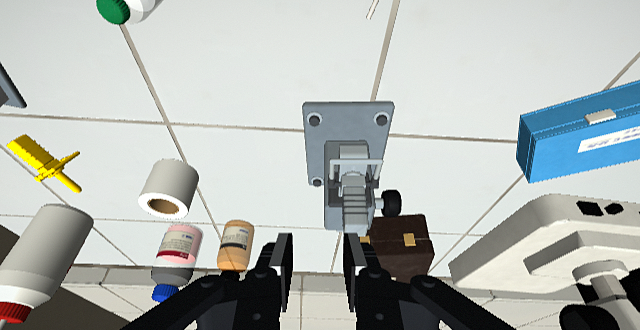

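The picture shows the loop at (355,170) and the fingers to the left of the pin: fast tilting let the arm drift 24 mm sideways. Correct it slowly while still clear.

```bash
cat >> e.py <<'E'
def tgt(x,y,z,tau): 
    Rt=B@np.diag([-1.,1,-1])@Ro.from_rotvec([0,-tau,0]).as_matrix()
    go(H+B@np.array([x,y,z])/1000,Rt)
    R0=rot(s["tool_rot"]);print("j",s["joint_positions"].round(2))
    for d in np.eye(3): print("b dir -> units/mm", (R0.T@B@d/25).round(4))
E
cat > t.py <<'E'
import sys; a=[float(v) for v in sys.argv[1:]]; sys.argv=['e']
from e import *
tgt(*a)
E
python3 t.py -50 0 145 .7
```

```text
clock 17.45 C_b mm [-27.5 -24.3 159. ] [-3.122  0.653 -3.079] F [ 0.5 -0.2 -0.2] w 0.0271821589509077
rv [-0.031 -0.047 -0.013] cur-axes [ 1.07  0.95 -0.13] fin-axes [ 1.05  0.97 -0.15]
j [ 0.28 -0.13 -1.02  1.31 -0.16 -3.05]
b dir -> units/mm [-0.0318  0.0012  0.0243]
b dir -> units/mm [ 0.0005  0.04   -0.0012]
b dir -> units/mm [-0.0243 -0.0006 -0.0318]
```

Joint 5 is near its wrist singularity (-0.16) with joint 6 at its limit, so this much tilt is not available. A near-vertical tool also works: the body stays at or above 143 mm while the pin top is at 132 mm. Back off and untilt.

Call:
step_arm:
  plan:
    - {"delta_pos": [0.2, 0, -0.7], "rot": [0, 0, 0], "fingers": 0.32}
    - {"delta_pos": [0.2, 0, -0.8], "rot": [0, 0, 0], "fingers": 0.32}
    - {"delta_pos": [0, 0, 0], "rot": [0, 0.07, 0], "fingers": 0.32}
    - {"delta_pos": [0, 0, 0], "rot": [0, 0.07, 0], "fingers": 0.32}
    - {"delta_pos": [0, 0, 0], "rot": [0, 0.07, 0], "fingers": 0.32}
    - {"delta_pos": [0, 0, 0], "rot": [0, 0.07, 0], "fingers": 0.32}
    - {"delta_pos": [0, 0, 0], "rot": [0, 0.07, 0], "fingers": 0.32}
    - {"delta_pos": [0, 0, 0], "rot": [0, 0.07, 0], "fingers": 0.32}

```text
clock: 18.45
tcp_pos: [0.4882, 0.055, 0.1835]
tool_rot: [-3.129, 0.231, -3.083]
force: [1.0, -0.0, 0.6]
grip_width: 0.0269
grip_force: 0.0
```

```bash
python3 t.py -50 0 130 .15
```

```text
clock 18.45 C_b mm [-60.  -18.8 183.5] [-3.129  0.231 -3.083] F [ 1.  -0.   0.6] w 0.026868055586900974
rv [-0.016  0.081 -0.021] cur-axes [0.12 0.79 2.16] fin-axes [-0.07  0.75  2.17]
j [ 0.52  0.   -0.39  0.14 -0.98 -2.09]
b dir -> units/mm [-0.0389  0.001   0.0092]
b dir -> units/mm [ 0.0008  0.04   -0.0007]
b dir -> units/mm [-0.0092 -0.0005 -0.0389]
```

```bash
python3 t.py -30 0 112 .23
```

```text
clock 18.45 C_b mm [-60.  -18.8 183.5] [-3.129  0.231 -3.083] F [ 1.  -0.   0.6] w 0.026868055586900974
rv [-0.017  0.001 -0.02 ] cur-axes [-0.5   0.81  3.04] fin-axes [-0.51  0.75  3.06]
j [ 0.52  0.   -0.39  0.14 -0.98 -2.09]
b dir -> units/mm [-0.0389  0.001   0.0092]
b dir -> units/mm [ 0.0008  0.04   -0.0007]
b dir -> units/mm [-0.0092 -0.0005 -0.0389]
```

Call:
step_arm:
  plan:
    - {"delta_pos": [0, 0.3, 0], "rot": [-0.017, 0, -0.02], "fingers": 0.32}
    - {"delta_pos": [0, 0.46, 0], "rot": [0, 0, 0], "fingers": 0.32}
    - {"delta_pos": [-0.1, 0, 0.6], "rot": [0, 0, 0], "fingers": 0.32}
    - {"delta_pos": [-0.1, 0, 0.6], "rot": [0, 0, 0], "fingers": 0.32}
    - {"delta_pos": [-0.1, 0, 0.6], "rot": [0, 0, 0], "fingers": 0.32}
    - {"delta_pos": [-0.1, 0, 0.6], "rot": [0, 0, 0], "fingers": 0.32}
    - {"delta_pos": [-0.1, 0, 0.6], "rot": [0, 0, 0], "fingers": 0.32}
    - {"delta_pos": [0, 0, 0], "rot": [0, 0, 0], "fingers": 0.32}

```text
clock: 19.45
tcp_pos: [0.5164, 0.0734, 0.1119]
tool_rot: [-3.136, 0.233, -3.061]
force: [-0.9, 0.3, 0.5]
grip_width: 0.0272
grip_force: 0.0
```

```bash
python3 t.py -30 0 100 .23
```

```text
clock 19.45 C_b mm [-30.4  -2.7 111.9] [-3.136  0.233 -3.061] F [-0.9  0.3  0.5] w 0.027150690248974756
rv [-0.006  0.003  0.   ] cur-axes [0.1  0.11 0.47] fin-axes [0.09 0.11 0.47]
j [ 0.51  0.12 -0.46  0.14 -0.79 -2.1 ]
b dir -> units/mm [-0.0389  0.      0.0092]
b dir -> units/mm [-0.      0.04   -0.0002]
b dir -> units/mm [-0.0092 -0.0002 -0.0389]
```

Call:
step_arm:
  plan:
    - {"delta_pos": [0, 0.11, 0], "rot": [-0.006, 0, 0], "fingers": 0.32}
    - {"delta_pos": [0.03, 0, 0.12], "rot": [0, 0, 0], "fingers": 0.32}
    - {"delta_pos": [0.03, 0, 0.12], "rot": [0, 0, 0], "fingers": 0.32}
    - {"delta_pos": [0.03, 0, 0.12], "rot": [0, 0, 0], "fingers": 0.32}
    - {"delta_pos": [0.03, 0, 0.12], "rot": [0, 0, 0], "fingers": 0.32}
    - {"delta_pos": [0.03, 0, 0.12], "rot": [0, 0, 0], "fingers": 0.32}
    - {"delta_pos": [0.03, 0, 0.12], "rot": [0, 0, 0], "fingers": 0.32}
    - {"delta_pos": [0.03, 0, 0.12], "rot": [0, 0, 0], "fingers": 0.32}

```text
clock: 20.45
tcp_pos: [0.5169, 0.0759, 0.0912]
tool_rot: [3.141, 0.235, -3.061]
force: [-0.5, 0.9, 1.1]
grip_width: 0.0274
grip_force: 0.2
```

```bash
python3 e.py w7
```

```text
clock 20.45 C_b mm [-29.7  -0.3  91.2] [ 3.141  0.235 -3.061] F [-0.5  0.9  1.1] w 0.027421884871373474
grip top 484 [-35.5  -0.  131.4] ((-25.782072067260742, -0.28701114654541016), (31.33263397216797, 38.15464782714844), 89.50209045410156)
leg 1564 theta -0.59 z by x [(-12, np.float64(92.6)), (-17, np.float64(91.5)), (-22, np.float64(104.1)), (-27, np.float64(115.1))]
```

Call:
step_arm:
  plan:
    - {"delta_pos": [0.013, 0, 0.07], "rot": [0, 0, 0], "fingers": 0.32}
    - {"delta_pos": [0.013, 0, 0.07], "rot": [0, 0, 0], "fingers": 0.32}
    - {"delta_pos": [0.013, 0, 0.07], "rot": [0, 0, 0], "fingers": 0.32}
    - {"delta_pos": [0.013, 0, 0.07], "rot": [0, 0, 0], "fingers": 0.32}
    - {"delta_pos": [0.013, 0, 0.07], "rot": [0, 0, 0], "fingers": 0.32}
    - {"delta_pos": [0.013, 0, 0.07], "rot": [0, 0, 0], "fingers": 0.32}
    - {"delta_pos": [-0.02, 0, 0.08], "rot": [0, 0, 0], "fingers": 0.32}
    - {"delta_pos": [-0.02, 0, 0.08], "rot": [0, 0, 0], "fingers": 0.32}

```text
clock: 21.5
tcp_pos: [0.5194, 0.0761, 0.0769]
tool_rot: [3.141, 0.235, -3.061]
force: [0.5, 0.3, 0.2]
grip_width: 0.0273
grip_force: 0.2
```

```bash
python3 e.py w8
```

```text
clock 21.5 C_b mm [-27.2  -0.2  76.9] [ 3.141  0.235 -3.061] F [0.5 0.3 0.2] w 0.027274589558352613
grip top 12 [-31.8  -0.2 129.5] ((-31.810199737548828, -0.24808025360107422), (1.6067932844161987, 29.571327209472656), 0.13134534657001495)
leg 2028 theta -0.25 z by x [(-12, np.float64(84.7)), (-17, np.float64(85.6)), (-22, np.float64(90.3)), (-27, np.float64(108.4))]
```

Call:
step_arm:
  plan:
    - {"delta_pos": [-0.015, 0, 0.028], "rot": [0, 0, 0], "fingers": 0.32}
    - {"delta_pos": [-0.015, 0, 0.028], "rot": [0, 0, 0], "fingers": 0.32}
    - {"delta_pos": [-0.015, 0, 0.028], "rot": [0, 0, 0], "fingers": 0.32}
    - {"delta_pos": [-0.015, 0, 0.028], "rot": [0, 0, 0], "fingers": 0.32}
    - {"delta_pos": [-0.015, 0, 0.028], "rot": [0, 0, 0], "fingers": 0.32}
    - {"delta_pos": [-0.015, 0, 0.028], "rot": [0, 0, 0], "fingers": 0.32}
    - {"delta_pos": [0, 0, 0], "rot": [0, 0, 0], "fingers": 0.32}
    - {"delta_pos": [0, 0, 0], "rot": [0, 0, 0], "fingers": 0.32}

```text
clock: 22.55
tcp_pos: [0.5212, 0.076, 0.0731]
tool_rot: [3.141, 0.232, -3.062]
force: [-7.2, 1.2, 5.9]
grip_width: 0.0271
grip_force: 4.7
```

```bash
python3 e.py w9
```

```text
clock 22.55 C_b mm [-25.4  -0.5  73.1] [ 3.141  0.232 -3.062] F [-7.2  1.2  5.9] w 0.02706762909953125
grip top 0  
leg 2302 theta -0.23 z by x [(-12, np.float64(82.4)), (-17, np.float64(81.7)), (-22, np.float64(95.0)), (-27, np.float64(108.5))]
```

Call:
step_arm:
  plan:
    - {"delta_pos": [-0.01, 0, 0.024], "rot": [0, 0, 0], "fingers": 0.32}
    - {"delta_pos": [-0.01, 0, 0.024], "rot": [0, 0, 0], "fingers": 0.32}
    - {"delta_pos": [-0.01, 0, 0.024], "rot": [0, 0, 0], "fingers": 0.32}
    - {"delta_pos": [-0.01, 0, 0.024], "rot": [0, 0, 0], "fingers": 0.32}
    - {"delta_pos": [0, 0, 0], "rot": [0, 0, 0], "fingers": 0.32}
    - {"delta_pos": [0, 0, 0], "rot": [0, 0, 0], "fingers": 0.32}
    - {"delta_pos": [0, 0, 0], "rot": [0, 0, 0], "fingers": 0.32}
    - {"delta_pos": [0, 0, 0], "rot": [0, 0, 0], "fingers": 0.32}

```text
clock: 23.6
tcp_pos: [0.5219, 0.0759, 0.0704]
tool_rot: [3.141, 0.231, -3.062]
force: [-8.9, 2.2, 4.3]
grip_width: 0.0275
grip_force: 4.9
```

```bash
python3 e.py w10
```

```text
clock 23.6 C_b mm [-24.7  -0.6  70.4] [ 3.141  0.231 -3.062] F [-8.9  2.2  4.3] w 0.027549375985187214
grip top 0  
leg 2309 theta -0.16 z by x [(-12, np.float64(79.7)), (-17, np.float64(78.8)), (-22, np.float64(94.5)), (-27, np.float64(106.0))]
```

Call:
step_arm:
  plan:
    - {"delta_pos": [-0.02, 0, 0.02], "rot": [0, 0, 0], "fingers": 0.32}
    - {"delta_pos": [-0.02, 0, 0.02], "rot": [0, 0, 0], "fingers": 0.32}
    - {"delta_pos": [-0.02, 0, 0.015], "rot": [0, 0, 0], "fingers": 0.32}
    - {"delta_pos": [-0.02, 0, 0.015], "rot": [0, 0, 0], "fingers": 0.32}
    - {"delta_pos": [-0.02, 0, 0.015], "rot": [0, 0, 0], "fingers": 0.32}
    - {"delta_pos": [0, 0, 0], "rot": [0, 0, 0], "fingers": 0.32}
    - {"delta_pos": [0, 0, 0], "rot": [0, 0, 0], "fingers": 0.32}
    - {"delta_pos": [0, 0, 0], "rot": [0, 0, 0], "fingers": 0.32}

```text
clock: 24.65
tcp_pos: [0.5243, 0.076, 0.0681]
tool_rot: [-3.142, 0.229, -3.062]
force: [-7.0, 2.3, -0.2]
grip_width: 0.0275
grip_force: 2.9
```

```bash
python3 e.py w11
```

```text
clock 24.65 C_b mm [-22.3  -0.7  68.1] [-3.142  0.229 -3.062] F [-7.   2.3 -0.2] w 0.027458350723161214
grip top 1 [-44.6  12.3 128.1] ((-44.58367919921875, 12.2575044631958), (0.0, 0.0), 0.0)
leg 2353 theta -0.18 z by x [(-12, np.float64(75.6)), (-17, np.float64(85.8)), (-22, np.float64(101.2)), (-27, np.float64(106.0))]
```

Call:
step_arm:
  plan:
    - {"delta_pos": [-0.035, 0, 0.01], "rot": [0, 0, 0], "fingers": 0.32}
    - {"delta_pos": [-0.035, 0, 0.01], "rot": [0, 0, 0], "fingers": 0.32}
    - {"delta_pos": [-0.035, 0, 0.01], "rot": [0, 0, 0], "fingers": 0.32}
    - {"delta_pos": [-0.035, 0, 0.01], "rot": [0, 0, 0], "fingers": 0.32}
    - {"delta_pos": [0, 0, 0], "rot": [0, 0, 0], "fingers": 0.32}
    - {"delta_pos": [0, 0, 0], "rot": [0, 0, 0], "fingers": 0.32}
    - {"delta_pos": [0, 0, 0], "rot": [0, 0, 0], "fingers": 0.32}
    - {"delta_pos": [0, 0, 0], "rot": [0, 0, 0], "fingers": 0.32}

```text
clock: 25.7
tcp_pos: [0.531, 0.0772, 0.07]
tool_rot: [3.141, 0.236, -3.061]
force: [0.6, -0.9, -0.8]
grip_width: 0.0274
grip_force: 0.0
```

```bash
python3 e.py w12
```

```text
clock 25.7 C_b mm [-15.6  -0.   70. ] [ 3.141  0.236 -3.061] F [ 0.6 -0.9 -0.8] w 0.02739894429549681
grip top 92 [-41.6   0.5 137.8] ((-41.205963134765625, 0.054859161376953125), (26.32040786743164, 7.912193298339844), 88.70587158203125)
leg 2891 theta -0.36 z by x [(-12, np.float64(92.6)), (-17, np.float64(103.4)), (-22, np.float64(107.5)), (-27, np.float64(92.5))]
```

The force has fallen to zero: the loop snapped under. Retreat straight back, then up, and look.

Call:
step_arm:
  plan:
    - {"delta_pos": [0.2, 0, -0.05], "rot": [0, 0, 0], "fingers": 0.32}
    - {"delta_pos": [0.4, 0, -0.1], "rot": [0, 0, 0], "fingers": 0.32}
    - {"delta_pos": [0.6, 0, -0.14], "rot": [0, 0, 0], "fingers": 0.32}
    - {"delta_pos": [0.6, 0, -0.14], "rot": [0, 0, 0], "fingers": 0.32}
    - {"delta_pos": [0.6, 0, -0.14], "rot": [0, 0, 0], "fingers": 0.32}
    - {"delta_pos": [0, 0, -0.5], "rot": [0, 0, 0], "fingers": 0.32}
    - {"delta_pos": [0, 0, -0.7], "rot": [0, 0, 0], "fingers": 0.32}
    - {"delta_pos": [0, 0, -0.7], "rot": [0, 0, 0], "fingers": 0.32}

```text
clock: 26.75
tcp_pos: [0.4573, 0.071, 0.1164]
tool_rot: [3.141, 0.235, -3.061]
force: [0.1, 0.7, -0.2]
grip_width: 0.0273
grip_force: 0.0
```

```bash
cat > g.py <<'E'
from e import *
f=optics.grab_frame("wrist");W=(cloud(f,s)-H)@B*1000;p=W.reshape(-1,3)
p=p[(p[:,0]>-45)&(p[:,0]<20)&(abs(p[:,1])<24)&(p[:,2]>20)&(p[:,2]<140)]
q=p[p[:,2]>128];print("grip top",len(q),q.mean(0).round(1),cv2.minAreaRect(q[:,:2].astype(np.float32)))
l=p[(abs(p[:,1])>13)&(p[:,2]>55)&(p[:,0]<8)];print("legs",len(l),l.min(0).round(1));print(l[::max(1,len(l)//25)].round(0).tolist())
g=optics.grab_frame("scene");im=np.clip(g["image"]*1.8,0,255).astype(np.uint8)
a=cv2.resize(im[185:285,195:295],(400,400),interpolation=2)
K=f["intrinsics"];w=np.clip(f["image"]*1.5,0,255).astype(np.uint8)[60:260,220:420];w=cv2.resize(w,(400,400),interpolation=2)
cv2.imwrite("pics/fin.png",np.hstack([a,w]))
t=optics.grab_frame("top");W=cloud(t)
for n,us,vs,lo,hi in(("vial",(320,340),(228,250),.03,.08),("film",(333,365),(138,170),.04,.06)):
    p=W[vs[0]:vs[1],us[0]:us[1]].reshape(-1,3);p=p[(p[:,2]>lo)&(p[:,2]<hi)];print(n,p.mean(0).round(4))
E
python3 g.py
```

```text
clock 26.75 C_b mm [-89.5  -0.3 116.4] [ 3.141  0.235 -3.061] F [ 0.1  0.7 -0.2] w 0.027289336507136705
grip top 0 [nan nan nan] ((0.0, 0.0), (0.0, 0.0), 0.0)
legs 519 [-10.7 -19.   62.2]
[[-9.0, -17.0, 63.0], [-9.0, -17.0, 65.0], [-9.0, 16.0, 66.0], [-8.0, 15.0, 67.0], [-8.0, 17.0, 69.0], [-7.0, 17.0, 70.0], [-7.0, 18.0, 72.0], [-6.0, 17.0, 74.0], [-6.0, 17.0, 75.0], [-5.0, 17.0, 77.0], [-4.0, -17.0, 79.0], [-4.0, -16.0, 81.0], [-5.0, -16.0, 84.0], [-4.0, 17.0, 84.0], [-3.0, -16.0, 85.0], [-3.0, 14.0, 86.0], [-2.0, -19.0, 87.0], [-2.0, -14.0, 88.0], [-1.0, 17.0, 88.0], [-2.0, -16.0, 91.0], [-2.0, 13.0, 92.0], [-2.0, 16.0, 92.0], [-1.0, -19.0, 94.0], [-1.0, -16.0, 94.0], [0.0, 13.0, 94.0], [1.0, 17.0, 95.0]]
vial [ 0.4514 -0.0663  0.0456]
film [ 0.6541 -0.1149  0.0502]g.py:4: RuntimeWarning: Mean of empty slice.
  q=p[p[:,2]>128];print("grip top",len(q),q.mean(0).round(1),cv2.minAreaRect(q[:,:2].astype(np.float32)))
  ret = um.true_divide(
```

View pics/fin.png

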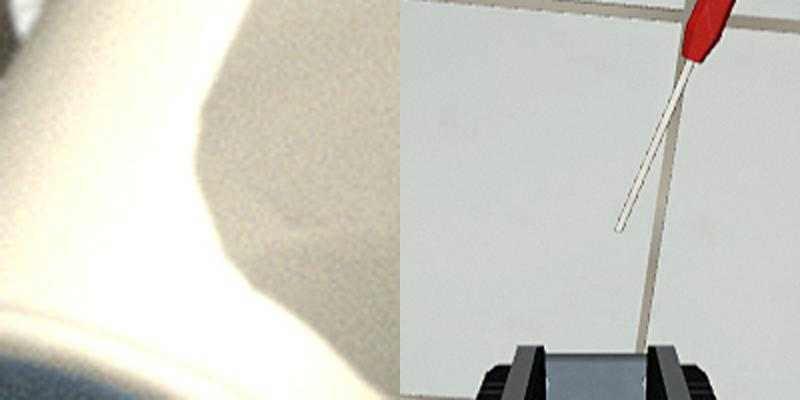

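The picture is occluded by the arm on the left and cut off on the right, but the wrist point cloud shows the legs running from (1,95) down to (-10,62) mm, an angle of about 1.3 rad, so the loop is home. The vial and roll have not moved. Rise and check the pin's height and yaw.

Call:
step_arm:
  plan:
    - {"delta_pos": [0, 0, -0.6], "rot": [0, 0.05, 0], "fingers": 0.32}
    - {"delta_pos": [0, 0, -0.6], "rot": [0, 0.05, 0], "fingers": 0.32}
    - {"delta_pos": [0, 0, -0.6], "rot": [0, 0.05, 0], "fingers": 0.32}
    - {"delta_pos": [0, 0, -0.6], "rot": [0, 0.05, 0], "fingers": 0.32}
    - {"delta_pos": [0, 0, 0], "rot": [0, 0, 0], "fingers": 0.32}
    - {"delta_pos": [0, 0, 0], "rot": [0, 0, 0], "fingers": 0.32}
    - {"delta_pos": [0, 0, 0], "rot": [0, 0, 0], "fingers": 0.32}
    - {"delta_pos": [0, 0, 0], "rot": [0, 0, 0], "fingers": 0.32}

```text
clock: 27.9
tcp_pos: [0.4482, 0.0702, 0.1746]
tool_rot: [3.141, 0.034, -3.061]
force: [-0.4, 0.0, 1.2]
grip_width: 0.0271
grip_force: 0.0
```

```bash
python3 g.py 2>/dev/null | head -4
```

```text
clock 27.9 C_b mm [-98.6  -0.4 174.6] [ 3.141  0.034 -3.061] F [-0.4  0.   1.2] w 0.027095205183273224
grip top 279 [ -3.7  -0.  132. ] ((-2.3609938621520996, -0.15239381790161133), (11.654172897338867, 15.146321296691895), 0.08254161477088928)
legs 339 [-10.5 -19.   62.3]
[[-10.0, -17.0, 63.0], [-9.0, 13.0, 65.0], [-9.0, 16.0, 66.0], [-8.0, -16.0, 68.0], [-8.0, 16.0, 69.0], [-7.0, -14.0, 71.0], [-7.0, -17.0, 74.0], [-6.0, 15.0, 75.0], [-6.0, -17.0, 77.0], [-6.0, 16.0, 80.0], [-5.0, -16.0, 81.0], [-5.0, 16.0, 83.0], [-3.0, -18.0, 83.0], [-5.0, -16.0, 87.0], [-3.0, -16.0, 87.0], [-3.0, -15.0, 88.0], [-1.0, -14.0, 87.0], [-1.0, 13.0, 88.0], [-2.0, 13.0, 91.0], [-2.0, -13.0, 92.0], [-2.0, -14.0, 94.0], [-1.0, -15.0, 94.0], [-1.0, -16.0, 95.0], [-0.0, -17.0, 96.0], [1.0, -18.0, 95.0], [3.0, -19.0, 94.0], [2.0, 19.0, 95.0]]
```

Pin fully seated (top at 132 mm), square to the bracket, loop at about 1.3 rad, robot clear. Hand in.

```bash
python3 -c "
from cell import r
print(r.close_job())"
```

```text
the job is handed in; nothing more can be done
None
```

The hitch pin is seated in the shaft, the loop is snapped under the nose at about 1.3 rad, the vial and film roll have not moved, and the job was handed in at about 28 s.

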